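Swing the loupe clear and hold the index plunger out

TASK

The lens has been inspected and its table is about to be turned by the test program: swing the loupe arm outwards, away from the robot, until the loupe hangs entirely clear of the round base, then take the red knob of the index plunger, pull it straight up to the end of its travel so that the pin is out of its hole, and keep holding it there. Finish while still gripping the pulled-up knob, with the loupe arm left clear, and do not disturb the lens on the table or the other things lying on the bench.

Things in the scene. Friction and masses are not known exactly. Their poses are not given: they have to be found in the camera images.
- station: Lens test station, fixed to the bench: round base 300 mm across, 45 mm high, white top, orange stripe round its rim. Origin: centre of its underside; z up; its -y axis points to the steel loupe post (22 mm thick), 220 mm from the centre on a casting 50 mm wide and 22 mm high. Upright index plunger 88 mm from the centre on the same line, under the loupe arm at the start. Place and yaw vary.
- table_centre (a point): Middle of the lens table: centre of the top of the black lens chuck (96 mm across), 78 mm above the bench; its three steel jaws reach 84 mm. Round it lies the aluminium index plate, 196 mm across, top at 62 mm.
- seat_hole (a point): Mouth of the hole in the index plate in which the plunger's pin sits, 62 mm above the bench, 88 mm from the table's centre, straight below the plunger knob. A black bracket over it carries the plunger: 28 mm wide along the station's x, from 73 to 125 mm out from the centre, top 90 mm above the bench.
- plunger_knob (a point): Centre of the plunger's red cylindrical pull knob, 26 mm in diameter and 28 mm tall, axis vertical; it rises with the knob. With the pin seated the knob's underside is 104 mm and its top 132 mm above the bench. Below it are a steel sleeve 14 mm thick and a nut 20 mm across, then the bracket's top, 14 mm below the knob's underside. The knob is round: it may be gripped in any direction from above.
- plunger (a joint): Lift of the index plunger, m: 0 = pin seated in the index plate (its tip 9 mm deep), 0.014 = end stop, fully pulled. Pull straight up. A spring pulls it back with about 6 N at 0 and 14.5 N at 0.014; it does not latch, so it drops back if let go.
- loupe_hinge (a point): Hinge axis (vertical) of the loupe arm on its post, at the underside of the arm, 150 mm above the bench; it does not move as the arm swings.
- finger_knob (a point): Centre of the black finger knob on the loupe arm: an upright cylinder 16 mm in diameter and 36 mm tall standing on the arm's top, 165 mm from the hinge axis; its centre is 183 mm above the bench, its foot 165 mm, its top 201 mm. It may be gripped from above or pushed.
- loupe_centre (a point): Centre of the loupe, a magnifying lens in a black ring 82 mm across and 16 mm thick (150 to 166 mm above the bench), at the end of the arm, 220 mm from the hinge axis. The arm is an aluminium bar 16 mm wide and 15 mm high (150 to 165 mm above the bench).
- loupe_arm (a joint): Swing of the loupe arm, rad. 0: loupe over the middle of the lens table. Grows clockwise seen from above, away from the robot: at q the arm points from the hinge along (sin q, cos q) in the station's x, y. From about 0.9 the loupe is wholly outside the round base; stops at -0.25 and 1.6. Stiff hinge, 0.12 N m (about 1 N at the finger knob): it stays where it is left.
- lens_cell: Lens in a round brass cell, 60 mm across, 10 mm high (14 mm with the glass), lying loose on the chuck in the middle of the lens table. Origin: centre of its underside, 78 mm above the bench. Leave it where it lies.
- eyepiece_a: Black eyepiece, 37 mm across, 45 mm tall, standing loose on the bench. Origin: centre of its underside. Not to be disturbed.
- eyepiece_b: A second, like black eyepiece, standing loose on the bench. Origin: centre of its underside. Not to be disturbed.
- graticule: Graticule: aluminium frame with green glass, 30 x 76 x 6 mm, lying loose on the bench. Origin: centre of its underside. Not to be disturbed.
- lens_case: Shut blue lens case, 80 x 110 x 30 mm, loose on the bench. Origin: centre of its underside. Not to be disturbed.
- cleaner: Amber bottle of lens cleaner with a white cap, 40 mm across, 95 mm tall, standing on the bench to the right of the station. Origin: centre of its underside. Not to be disturbed.
- driver: Screwdriver with yellow handle, 160 mm long, lying on the bench to the right of the station. Not to be disturbed.

How it is judged:
By the outcome, as a careful person would: the job done as asked, in the order asked, and still so for the second after the job is handed in, while the arm keeps its last pose, push and grip.
It also fails if it takes over 48 s, if anything falls off the work surface, if the arm or the gripper's body presses on something with over 40 N, if the wrist force passes 120 N, or if a joint passes its speed limit or range.

ROBOT

A 6-joint arm with a two-finger parallel gripper is mounted at the origin on the work surface. World frame = base frame: x ahead of the robot, y to its left, z up, the work surface at z = 0. Lengths are in mm, angles in rad, forces in N, time in s.
With the tool pointing down it reaches from about 350 to 975 mm from the base axis. Payload 7.1 kg.
Tool frame: the origin (TCP) lies midway between the tips of the shut fingers; the grasp point (between the pads) lies 19 mm behind it; z points along the fingers, y is the line along which they close (so a half turn about z gives the same grasp; the last joint's range is limited). The gripper opens to 88 mm and grips with 3 to 60 N. Pads are 20 mm wide; open, the fingers measure 115 mm over their backs; the gripper's body (75 mm by 178 mm) begins 61 mm behind the grasp point.
Start: joints at [1.126, 0.423, 1.63, -0, 1.089, -0.019], TCP at [258.123, 569.19, 222.675] pointing down, gripper open.
Joint ranges: [-3, 3], [-0.9, 2.11], [0.09, 2.58], [-1.31, 4.45], [0.11, 2.69], [-2.54, 2.54]. Speed limits (rad/s): [2.39, 2.39, 3.01, 3.14, 3.14, 3.14].

INTERFACE

Orientations are given as a rotation vector (axis times angle).
In Python, from bench import * gives the robot as it stands. The module is installed in compiled form; this text tells all that it offers.
- The arm moves only by the tool jog_arm, never from a script. Its argument "deltas" is a list of rows, each an object of numbers: "dx", "dy", "dz": the shift along the world's x, y, z scaled (see below); "rx", "ry", "rz": the turn, a rotation vector about the world's x, y, z scaled (see below). A call has 1 to 5 rows; each row is the pose to reach, as a shift and turn from the pose commanded when the call began, turning the shorter way round; what a row does not reach only later rows make up. The controller multiplies each number of a shift by 0.2 m and each number of a turn by 180 degrees. A row lasts 1/8 s, in which the tool goes at most 62.5 mm and 10.7 degrees, less where a joint would pass 70% of its speed; a pose out of reach is approached as far as the arm can. A call with a number of a shift or a turn outside -1 to 1 is refused whole. A call with a gripper value outside its range is refused whole. "fingers" is the opening, from -1 (shut) to 1 (fully open), set as the call begins (left out, the last holds). The fingers move at their own pace and stop on an object; the grip force is fixed at half the most. Time passes only in rows, so rows that repeat a pose let the fingers close. It gives the time, the measured TCP pose, the force, the opening and the grip force at its end, in the units of the state.
- get_obs(): the state, without advancing time (a new reading comes with each control period).
- read_camera(name): name is "scene" or "top" or "wrist"; returns (picture, depth): 384x512x3 uint8, red, green, blue; 384x512 float32, mm along the optical axis (not along the pixel's ray), 0 where there is no reading.
- camera_model(name): a dict with "fx", "fy", "cx", "cy" (pixels), "position" and "rotation" of the camera in the world. Camera axes: x right, y down, z forward; pixel columns grow to the right and rows downward; lengths in mm; the calibration is good to about 2 mm. The wrist camera is an equidistant fisheye: a pixel r from the principal point sees the ray r / f radians off the axis. A picture is of the moment at which its call begins: read the wrist's pose just before it. camera_model takes no time and is no camera call; for the wrist camera it gives the pose at the moment of the call.
- job_done(): hands the job in; it is judged then, once.
The state is a dict: "clock": time; "q": joint angles; "qvel": joint speeds; "tau": joint torques, N m; "eef_pos": TCP position; "orientation": TCP orientation; "wrist_force": force on the tool from outside, world axes, zero at the start; "moment": the same for the moment, N m; "opening": opening from 0.0 (shut) to 1.0 (fully open); "grasp_force": force on a finger pad.
Only numpy, scipy, OpenCV 4.12 (cv2) and the standard library are available. Lean on these libraries where they do the work, as an engineer would, in place of code of your own. Each camera call takes 0.05 s, during which the arm holds its last target. There are 200 camera calls.

## Working session

There is one attempt and no reset: what is moved stays moved. The work goes in short steps, Python scripts to look and compute and a tool call to move; the robot and the scene stay as the last step left them, time stands still between calls to the robot, and variables do not carry over. Pictures are saved under pics/ and viewed, at most 10 in all, crops included, and the job is handed in when it is done.

Besides the shell and the picture viewer there is one more tool, called after ">>>" as name(argument=value, ...) on one line, values as JSON. jog_arm: Moves the arm, as the interface text tells. Shifts and turns lie within -1 to 1; 1 stands for 0.2 m of shift or 180 degrees of turn. Its arguments: {"type":"object","properties":{"deltas":{"type":"array","items":{"type":"object","properties":{"dx":{"type":"number"},"dy":{"type":"number"},"dz":{"type":"number"},"rx":{"type":"number"},"ry":{"type":"number"},"rz":{"type":"number"}}}},"fingers":{"type":"number"}},"required":["deltas"]}

```bash
mkdir -p pics
cat > h.py <<'E'
from bench import *
import numpy as np, cv2
def cloud(name):
    m=camera_model(name); p,d=read_camera(name)
    v,u=np.mgrid[0:384,0:512]
    c=np.stack([(u-m['cx'])/m['fx']*d,(v-m['cy'])/m['fy']*d,d],-1)
    return p,d,c@np.array(m['rotation']).T+np.array(m['position'])
E
python3 - <<'E'
from h import *
for n in ['top','scene']:
    p,d,w=cloud(n); np.savez(n,p=p,d=d,w=w)
    cv2.imwrite(f'pics/{n}.png',p[:,:,::-1]); m=camera_model(n); print(n,m)
print(get_obs())
E
```

```text
Traceback (most recent call last):
  File "h.py", line 7, in cloud
    return p,d,c@np.array(m['rotation']).T+np.array(m['position'])
               ~~~~~~~~~~~~~~~~~~~~~~~~~~~^~~~~~~~~~~~~~~~~~~~~~~~
ValueError: operands could not be broadcast together with shapes (384,512) (3,)
```

Rotation is a rotation vector.

```bash
sed -i "s/np.array(m\['rotation'\]).T/cv2.Rodrigues(np.array(m['rotation'],float))[0].T/" h.py
python3 - <<'E'
from h import *
for n in ['top','scene']:
    p,d,w=cloud(n); np.savez(n,p=p,d=d,w=w)
    cv2.imwrite(f'pics/{n}.png',p[:,:,::-1]); m=camera_model(n); print(n,m)
print(get_obs())
E
```

```text
top {'fx': 456.6713952402205, 'fy': 456.6713952402205, 'cx': 262.4088999101016, 'cy': 183.44566013885276, 'position': array([ 437.82206464,   -5.81587404, 1616.37492851]), 'rotation': array([-2.2013417,  2.1992365, -0.0808778])}
scene {'fx': 355.4913921459726, 'fy': 355.4913921459726, 'cx': 252.63669920629548, 'cy': 191.03707269652188, 'position': array([1066.46987501,  -23.89034459,  936.88335387]), 'rotation': array([-1.86515008, -1.89595827,  0.56867661])}
{'clock': 0.15, 'q': array([ 1.12596416e+00,  4.23656527e-01,  1.63052293e+00,  9.36439369e-06,
        1.08857983e+00, -1.89781796e-02]), 'qvel': array([ 0.00138838, -0.00018341, -0.00176063,  0.00059232, -0.00024287,
       -0.00122871]), 'tau': array([ 1.36077633e-03, -5.44983995e+01, -2.73917717e+01,  6.44653919e-02,
        2.05188832e-02, -1.95347729e-05]), 'eef_pos': array([257.96090899, 568.8027769 , 222.08240777]), 'orientation': array([-6.63834885e-01, -3.07037280e+00,  1.78033503e-03]), 'wrist_force': array([-0.19905865,  0.10387116, -0.4407707 ]), 'moment': array([-0.01750662,  0.02118871,  0.0577102 ]), 'grasp_force': 0.0, 'opening': 0.9999903632494772}
```

View pics/top.png

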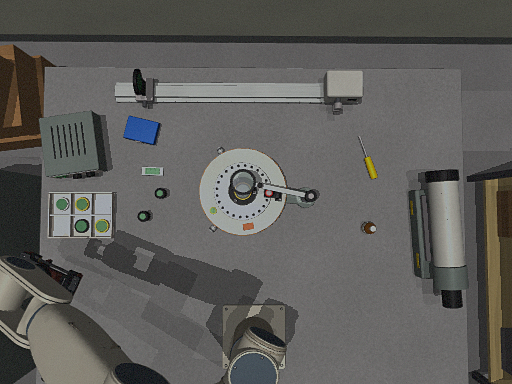

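View pics/scene.png

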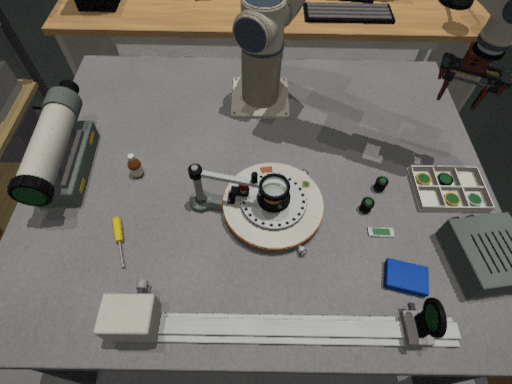

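The top view shows the base at about (243,191), the post at (311,197), the red knob at (268,194) and the arm running left from the post. Next I'll measure these.

Run:
```python
from h import *
from scipy.ndimage import label
for n in ['top','scene']:
    z=np.load(n+'.npz'); p=z['p'].astype(int); w=z['w']
    near=(np.hypot(w[...,0]-430,w[...,1]-0)<330)&(w[...,0]>250)&(z['d']>0)
    hsv=cv2.cvtColor(z['p'],cv2.COLOR_RGB2HSV)
    white=near&(abs(w[...,2]-45)<5)
    pts=w[white][:,:2].astype(np.float32); (c,r)=cv2.minEnclosingCircle(pts); print(n,'base',c,r,len(pts))
    red=near&((hsv[...,0]<5)|(hsv[...,0]>174))&(hsv[...,1]>150)&(w[...,2]>95)
    print('red',red.sum(),w[red].mean(0),w[red].min(0),w[red].max(0))
    hi=near&(w[...,2]>142)
    l,k=label(hi,np.ones((3,3)))
    for i in range(1,k+1):
        m=l==i
        if m.sum()>5: print('hi',m.sum(),w[m].mean(0).round(),w[m].min(0).round(),w[m].max(0).round())
    for lo,h in [(175,215),(215,300)]:
        l,k=label(near&(w[...,2]>lo)&(w[...,2]<h),np.ones((3,3)))
        for i in range(1,k+1):
            m=l==i
            if m.sum()>1: print('z',lo,h,m.sum(),w[m].mean(0).round(1),np.argwhere(m).mean(0).round())
t=np.load('top.npz')['p'][150:230,195:330,::-1]; s=np.load('scene.npz')['p'][150:260,180:340,::-1]
cv2.imwrite('pics/c.png',np.vstack([cv2.resize(t,(500,296),interpolation=2),cv2.resize(s,(500,303),interpolation=2)]))
```

```text
top base (479.1153564453125, 77.25044250488281) 248.32528686523438 2700
red 21 [489.50936285 -49.19523007 131.74698747] [481.76400337 -61.35775675 120.2441737 ] [501.44872943 -38.32981769 139.53300595]
hi 913 [514. -28. 166.] [ 465. -200.  146.] [567.  74. 207.]
z 175 215 20 [514.8 -20.7 200.4] [185. 260.]
z 175 215 53 [ 482.6 -180.7  178.5] [195. 310.]
z 175 215 6 [ 468.1 -177.5  177.1] [200. 309.]
scene base (487.0466003417969, 67.2738265991211) 257.75146484375 3531
red 38 [506.77429944 -47.85204951 126.90845882] [ 498.81097221 -171.93574336  109.21687128] [563.31020584  52.42155396 196.54760252]
hi 1388 [516. -35. 164.] [ 464. -198.  146.] [569.  75. 203.]
z 175 215 42 [ 482.6 -180.5  178.5] [168. 194.]
z 175 215 3 [ 486.9 -165.9  176.8] [170. 199.]
z 175 215 56 [519.1 -20.  192.3] [177. 254.]
```

View pics/c.png

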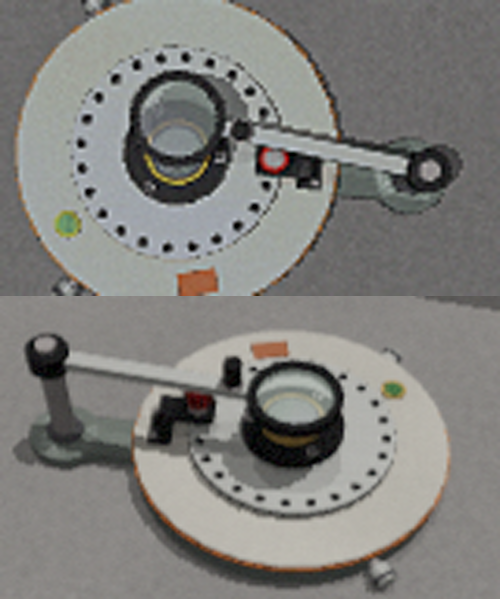

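The hinge is near (483,-181), the finger knob near (515,-20.5) with its top at 201, and the plunger knob near (490,-49). I'll approach above the finger knob, turning the tool so it closes along x.

>>> jog_arm(deltas=[{"dx":0.43,"dy":-0.98,"dz":0.05,"rz":-0.121},{"dx":0.43,"dy":-0.98,"dz":0.05,"rz":-0.121},{"dx":0.43,"dy":-0.98,"dz":0.05,"rz":-0.121},{"dx":0.43,"dy":-0.98,"dz":0.05,"rz":-0.121}])

```text
validation failed for argument at $.de...
```

>>> jog_arm(deltas=[{"dx":0.43,"dy":-0.98,"dz":0.0,"rz":-0.121},{"dx":0.43,"dy":-0.98,"dz":0.0,"rz":-0.121},{"dx":0.43,"dy":-0.98,"dz":0.0,"rz":-0.121},{"dx":0.43,"dy":-0.98,"dz":0.0,"rz":-0.121}])

```text
validation failed for argument at $.de...
```

>>> jog_arm(deltas=[{"dx":0.43,"dy":-0.98,"dz":0.0,"rz":-0.121},{"dx":0.43,"dy":-0.98,"dz":0.0,"rz":-0.121},{"dx":0.43,"dy":-0.98,"dz":0.0,"rz":-0.121},{"dx":0.43,"dy":-0.98,"dz":0.0,"rz":-0.121},{"dx":0.43,"dy":-0.98,"dz":0.0,"rz":-0.121}])

```text
validation failed for argument at $.de...
```

>>> jog_arm(deltas=[{"dx":0.43,"dy":-0.98,"dz":0.05,"rx":0,"ry":0,"rz":-0.12},{"dx":0.43,"dy":-0.98,"dz":0.05,"rx":0,"ry":0,"rz":-0.12},{"dx":0.43,"dy":-0.98,"dz":0.05,"rx":0,"ry":0,"rz":-0.12},{"dx":0.43,"dy":-0.98,"dz":0.05,"rx":0,"ry":0,"rz":-0.12}])

```text
clock: 0.65
eef_pos: [344.6, 370.4, 232.7]
orientation: [1.23, 2.891, -0.001]
wrist_force: [0.6, 0.0, -0.6]
opening: 1.001
grasp_force: 0.0
```

>>> jog_arm(deltas=[{"dx":0.43,"dy":-0.98,"dz":0,"rx":0,"ry":0,"rz":-0.12},{"dx":0.43,"dy":-0.98,"dz":0,"rx":0,"ry":0,"rz":-0.12},{"dx":0.43,"dy":-0.98,"dz":0,"rx":0,"ry":0,"rz":-0.12},{"dx":0.43,"dy":-0.98,"dz":0,"rx":0,"ry":0,"rz":-0.12}])

```text
clock: 1.15
eef_pos: [430.7, 174.5, 232.6]
orientation: [1.751, 2.608, -0.001]
wrist_force: [-0.8, -0.2, -1.1]
opening: 1.001
grasp_force: 0.0
```

>>> jog_arm(deltas=[{"dx":0.43,"dy":-0.98,"dz":0,"rx":0,"ry":0,"rz":-0.12},{"dx":0.43,"dy":-0.98,"dz":0,"rx":0,"ry":0,"rz":-0.12},{"dx":0.43,"dy":-0.98,"dz":0,"rx":0,"ry":0,"rz":-0.12},{"dx":0.43,"dy":-0.98,"dz":0,"rx":0,"ry":0,"rz":-0.12},{"dx":0.43,"dy":-0.98,"dz":0,"rx":0,"ry":0,"rz":-0.12}])

```text
clock: 1.78
eef_pos: [516.5, -20.4, 232.4]
orientation: [-2.209, -2.233, 0.0]
wrist_force: [0.3, -0.1, 0.0]
opening: 1.002
grasp_force: 0.0
```

>>> jog_arm(deltas=[{"dx":0,"dy":0,"dz":-0.15,"rx":0,"ry":0,"rz":0},{"dx":0,"dy":0,"dz":-0.29,"rx":0,"ry":0,"rz":0},{"dx":0,"dy":0,"dz":-0.29,"rx":0,"ry":0,"rz":0}])

```text
clock: 2.15
eef_pos: [514.0, -17.6, 173.0]
orientation: [-2.202, -2.235, 0.005]
wrist_force: [-0.0, -0.0, -0.4]
opening: 1.002
grasp_force: 0.0
```

>>> jog_arm(deltas=[{"dx":0,"dy":0,"dz":0,"rx":0,"ry":0,"rz":0},{"dx":0,"dy":0,"dz":0,"rx":0,"ry":0,"rz":0},{"dx":0,"dy":0,"dz":0,"rx":0,"ry":0,"rz":0},{"dx":0,"dy":0,"dz":0,"rx":0,"ry":0,"rz":0},{"dx":0,"dy":0,"dz":0,"rx":0,"ry":0,"rz":0}], fingers=-1)

```text
clock: 2.78
eef_pos: [516.2, -18.8, 174.9]
orientation: [2.206, 2.237, 0.0]
wrist_force: [-0.5, -0.9, -0.4]
opening: 0.47
grasp_force: 0.0
```

>>> jog_arm(deltas=[{"dx":0,"dy":0,"dz":0,"rx":0,"ry":0,"rz":0},{"dx":0,"dy":0,"dz":0,"rx":0,"ry":0,"rz":0},{"dx":0,"dy":0,"dz":0,"rx":0,"ry":0,"rz":0},{"dx":0,"dy":0,"dz":0,"rx":0,"ry":0,"rz":0},{"dx":0,"dy":0,"dz":0,"rx":0,"ry":0,"rz":0}])

```text
clock: 3.4
eef_pos: [516.1, -18.9, 174.6]
orientation: [-2.206, -2.237, 0.0]
wrist_force: [-0.3, -0.4, -1.1]
opening: 0.171
grasp_force: 30.0
```

>>> jog_arm(deltas=[{"dx":0.115,"dy":-0.033,"dz":0,"rx":0,"ry":0,"rz":-0.048},{"dx":0.228,"dy":-0.084,"dz":0,"rx":0,"ry":0,"rz":-0.095},{"dx":0.331,"dy":-0.151,"dz":0,"rx":0,"ry":0,"rz":-0.143},{"dx":0.424,"dy":-0.233,"dz":0,"rx":0,"ry":0,"rz":-0.191},{"dx":0.503,"dy":-0.328,"dz":0,"rx":0,"ry":0,"rz":-0.239}])

```text
clock: 4.03
eef_pos: [616.7, -85.1, 174.6]
orientation: [-2.875, -1.266, 0.003]
wrist_force: [-6.3, -2.3, 5.3]
opening: 0.176
grasp_force: 30.0
```

>>> jog_arm(deltas=[{"dx":0.064,"dy":-0.106,"dz":0,"rx":0,"ry":0,"rz":-0.048},{"dx":0.112,"dy":-0.22,"dz":0,"rx":0,"ry":0,"rz":-0.095},{"dx":0.112,"dy":-0.22,"dz":0,"rx":0,"ry":0,"rz":-0.095},{"dx":0.112,"dy":-0.22,"dz":0,"rx":0,"ry":0,"rz":-0.095}])

```text
clock: 4.53
eef_pos: [638.6, -128.6, 174.6]
orientation: [-3.029, -0.833, 0.001]
wrist_force: [-3.4, -1.3, 3.2]
opening: 0.169
grasp_force: 30.0
```

>>> jog_arm(deltas=[{"dx":0,"dy":0,"dz":0,"rx":0,"ry":0,"rz":0},{"dx":0,"dy":0,"dz":0,"rx":0,"ry":0,"rz":0},{"dx":0,"dy":0,"dz":0,"rx":0,"ry":0,"rz":0},{"dx":0,"dy":0,"dz":0,"rx":0,"ry":0,"rz":0},{"dx":0,"dy":0,"dz":0,"rx":0,"ry":0,"rz":0}], fingers=1)

```text
clock: 5.15
eef_pos: [639.2, -128.3, 174.7]
orientation: [-3.03, -0.831, -0.0]
wrist_force: [0.5, 1.1, 0.2]
opening: 0.704
grasp_force: 0.0
```

>>> jog_arm(deltas=[{"dx":0,"dy":0,"dz":0.15,"rx":0,"ry":0,"rz":0},{"dx":0,"dy":0,"dz":0.3,"rx":0,"ry":0,"rz":0},{"dx":0,"dy":0,"dz":0.3,"rx":0,"ry":0,"rz":0}])

```text
clock: 5.52
eef_pos: [640.7, -128.7, 237.2]
orientation: [3.027, 0.831, 0.007]
wrist_force: [0.5, -0.4, 0.4]
opening: 0.992
grasp_force: 0.0
```

Run:
```python
from h import *
C=[]
for n in ['top','scene']:
    p,d,w=cloud(n); C.append(p)
    hsv=cv2.cvtColor(p,cv2.COLOR_RGB2HSV)
    near=(np.hypot(w[...,0]-490,w[...,1]+49)<40)&(d>0)
    red=near&((hsv[...,0]<6)|(hsv[...,0]>172))&(hsv[...,1]>110)&(w[...,2]>95)
    q=w[red]; print(n,red.sum(),q.mean(0),q.min(0),q.max(0),np.argwhere(red).mean(0))
    top=near&(abs(w[...,2]-132)<4); print('top',top.sum(),w[top].mean(0),np.argwhere(top).mean(0))
p,_=read_camera('wrist'); C.append(p)
print(camera_model('wrist'))
i=[cv2.resize(C[0][140:240,190:340],(390,260),interpolation=2),cv2.resize(C[1][140:260,150:330],(390,260),interpolation=2)]
o=np.vstack([np.hstack(i),np.hstack([cv2.resize(C[2],(390,292)),np.zeros((292,390,3),np.uint8)])])
cv2.imwrite('pics/d.png',o[:,:,::-1])
```

```text
top 18 [494.58915059 -44.83706405 131.38321118] [481.94789799 -54.74735061 125.58602063] [504.80450059 -38.48892209 136.72727917] [192.11111111 266.94444444]
top 31 [495.25932956 -46.59054963 131.57818447] [191.90322581 267.48387097]
scene 59 [502.03755119 -47.89080717 124.15652548] [483.27877702 -60.17633039 107.81125928] [507.77839086 -37.76712444 134.52108467] [186.23728814 243.3559322 ]
top 45 [496.91348577 -47.64497739 131.5217825 ] [183.22222222 243.46666667]
{'fx': 297.3186396354542, 'fy': 297.3186396354542, 'cx': 254.02050839519467, 'cy': 190.35508369553395, 'position': array([712.30838353, -85.94914621, 395.59756937]), 'rotation': array([ 2.48595522, -1.4157057 , -0.22637151])}
```

View pics/d.png

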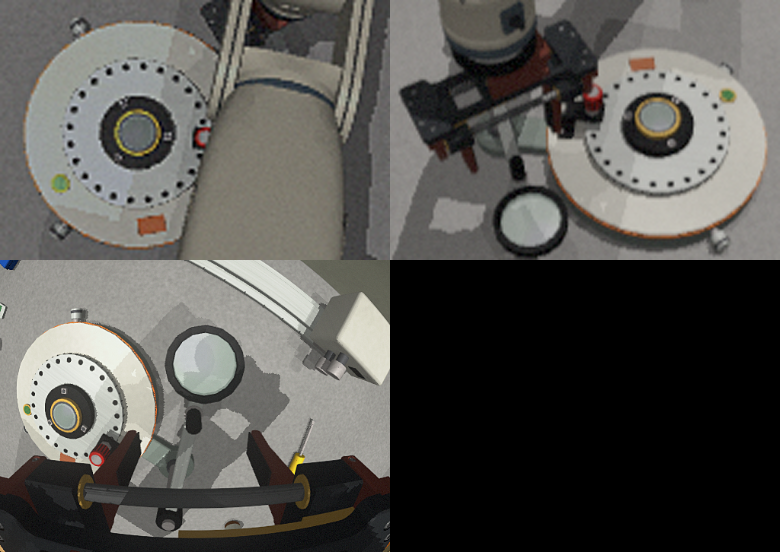

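The loupe hangs clear outside the base at wrist view (205,365), and the lens lies centred. The plunger knob is near (494,-49), so I'll move above it.

>>> jog_arm(deltas=[{"dx":-0.73,"dy":0.4,"dz":0,"rx":0,"ry":0,"rz":0.17},{"dx":-0.73,"dy":0.4,"dz":0,"rx":0,"ry":0,"rz":0.17},{"dx":-0.73,"dy":0.4,"dz":0,"rx":0,"ry":0,"rz":0.17},{"dx":-0.73,"dy":0.4,"dz":-0.2,"rx":0,"ry":0,"rz":0.17},{"dx":-0.73,"dy":0.4,"dz":-0.25,"rx":0,"ry":0,"rz":0.17}])

```text
clock: 6.3
eef_pos: [490.9, -48.0, 182.3]
orientation: [-2.7, -1.6, 0.006]
wrist_force: [-0.7, 0.9, 1.7]
opening: 1.003
grasp_force: 0.0
```

Run:
```python
from h import *
m=camera_model('wrist'); p,d=read_camera('wrist'); o=get_obs(); print(o['eef_pos'])
hsv=cv2.cvtColor(p,cv2.COLOR_RGB2HSV)
R=cv2.Rodrigues(np.array(m['rotation'],float))[0]
v,u=np.mgrid[0:384,0:512]; a=(u-m['cx'])/m['fx']; b=(v-m['cy'])/m['fy']; th=np.hypot(a,b)+1e-9
ray=np.stack([a/th*np.sin(th),b/th*np.sin(th),np.cos(th)],-1)
w=(ray/ray[...,2:]*d[...,None])@R.T+m['position']
near=(np.hypot(w[...,0]-494,w[...,1]+49)<25)&(w[...,2]>95)&(w[...,2]<145)
top=near&(abs(w[...,2]-132)<4)
print(top.sum(),w[top].mean(0),w[top].min(0),w[top].max(0),cv2.minEnclosingCircle(w[top][:,:2].astype(np.float32)),np.argwhere(top).mean(0))
cv2.imwrite('pics/e.png',p[:,:,::-1])
p,_=read_camera('scene'); cv2.imwrite('pics/f.png',cv2.resize(p[130:270,150:340,::-1],(760,560),interpolation=2))
```

```text
[491.38473736 -48.18311296 182.04900297]
798 [494.75531936 -48.8520073  132.17613159] [482.18381718 -61.79163843 128.09398561] [506.62894976 -37.09394362 134.23132175] ((494.4774475097656, -49.5251350402832), 12.754327774047852) [208.39849624 258.31704261]
```

View pics/e.png

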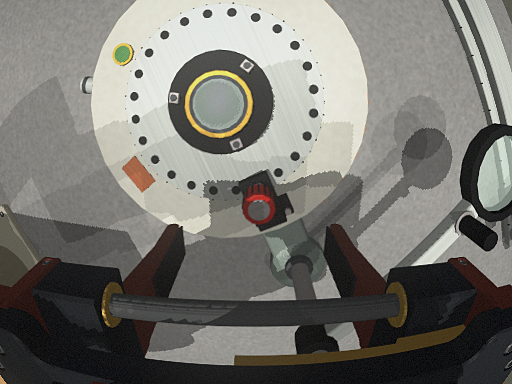

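The knob sits centred between the fingers at pixel (258,208), measured at (494.6,-49.2) with its top at 132, and the path down is clear. I'll settle and descend partway.

>>> jog_arm(deltas=[{"dx":0,"dy":0,"dz":-0.15,"rx":0,"ry":0,"rz":0},{"dx":0,"dy":0,"dz":-0.15,"rx":0,"ry":0,"rz":0},{"dx":0,"dy":0,"dz":-0.15,"rx":0,"ry":0,"rz":0}])

```text
clock: 6.78
eef_pos: [493.9, -48.6, 155.6]
orientation: [2.703, 1.601, 0.001]
wrist_force: [-0.5, -0.2, 0.6]
opening: 0.999
grasp_force: 0.0
```

>>> jog_arm(deltas=[{"dx":0.003,"dy":-0.003,"dz":-0.14,"rx":0,"ry":0,"rz":0},{"dx":0.003,"dy":-0.003,"dz":-0.22,"rx":0,"ry":0,"rz":0},{"dx":0.003,"dy":-0.003,"dz":-0.275,"rx":0,"ry":0,"rz":0},{"dx":0.003,"dy":-0.003,"dz":-0.275,"rx":0,"ry":0,"rz":0}])

```text
clock: 7.28
eef_pos: [493.5, -49.0, 99.3]
orientation: [-2.702, -1.601, 0.001]
wrist_force: [0.0, 0.3, -0.5]
opening: 1.005
grasp_force: 0.0
```

>>> jog_arm(deltas=[{"dx":0,"dy":0,"dz":0,"rx":0,"ry":0,"rz":0},{"dx":0,"dy":0,"dz":0,"rx":0,"ry":0,"rz":0},{"dx":0,"dy":0,"dz":0,"rx":0,"ry":0,"rz":0},{"dx":0,"dy":0,"dz":0,"rx":0,"ry":0,"rz":0},{"dx":0,"dy":0,"dz":0,"rx":0,"ry":0,"rz":0}], fingers=-1)

```text
clock: 7.9
eef_pos: [493.8, -49.0, 99.8]
orientation: [2.703, 1.601, 0.0]
wrist_force: [-0.9, 0.2, 0.7]
opening: 0.468
grasp_force: 0.0
```

>>> jog_arm(deltas=[{"dx":0,"dy":0,"dz":0,"rx":0,"ry":0,"rz":0},{"dx":0,"dy":0,"dz":0,"rx":0,"ry":0,"rz":0},{"dx":0,"dy":0,"dz":0,"rx":0,"ry":0,"rz":0},{"dx":0,"dy":0,"dz":0,"rx":0,"ry":0,"rz":0},{"dx":0,"dy":0,"dz":0,"rx":0,"ry":0,"rz":0}])

```text
clock: 8.52
eef_pos: [493.8, -49.0, 99.7]
orientation: [2.703, 1.601, 0.0]
wrist_force: [0.7, -0.6, -0.5]
opening: 0.29
grasp_force: 30.0
```

>>> jog_arm(deltas=[{"dx":0,"dy":0,"dz":0.015,"rx":0,"ry":0,"rz":0},{"dx":0,"dy":0,"dz":0.03,"rx":0,"ry":0,"rz":0},{"dx":0,"dy":0,"dz":0.045,"rx":0,"ry":0,"rz":0},{"dx":0,"dy":0,"dz":0.06,"rx":0,"ry":0,"rz":0},{"dx":0,"dy":0,"dz":0.06,"rx":0,"ry":0,"rz":0}])

```text
clock: 9.15
eef_pos: [493.7, -49.0, 111.7]
orientation: [2.703, 1.601, 0.0]
wrist_force: [4.1, -1.7, -13.2]
opening: 0.289
grasp_force: 30.0
```

>>> jog_arm(deltas=[{"dx":0,"dy":0,"dz":0.005,"rx":0,"ry":0,"rz":0},{"dx":0,"dy":0,"dz":0.01,"rx":0,"ry":0,"rz":0},{"dx":0,"dy":0,"dz":0.011,"rx":0,"ry":0,"rz":0},{"dx":0,"dy":0,"dz":0.011,"rx":0,"ry":0,"rz":0}])

```text
clock: 9.65
eef_pos: [493.7, -49.0, 113.6]
orientation: [2.703, 1.601, 0.0]
wrist_force: [5.3, -1.9, -15.2]
opening: 0.287
grasp_force: 30.0
```

>>> jog_arm(deltas=[{"dx":0,"dy":0,"dz":0.003,"rx":0,"ry":0,"rz":0},{"dx":0,"dy":0,"dz":0.003,"rx":0,"ry":0,"rz":0},{"dx":0,"dy":0,"dz":0.003,"rx":0,"ry":0,"rz":0},{"dx":0,"dy":0,"dz":0.003,"rx":0,"ry":0,"rz":0}])

```text
clock: 10.15
eef_pos: [493.7, -49.0, 113.8]
orientation: [-2.703, -1.601, 0.0]
wrist_force: [6.0, -1.9, -19.5]
opening: 0.288
grasp_force: 30.0
```

Run:
```python
from h import *
p,_=read_camera('scene'); o=get_obs(); print(o['eef_pos'],o['wrist_force'],o['grasp_force'])
cv2.imwrite('pics/g.png',cv2.resize(p[120:270,150:350,::-1],(800,600),interpolation=2))
```

```text
[493.71894895 -49.0390078  113.77606857] [  6.56346859  -1.12939059 -20.5794545 ] 29.996731281280518
```

View pics/g.png

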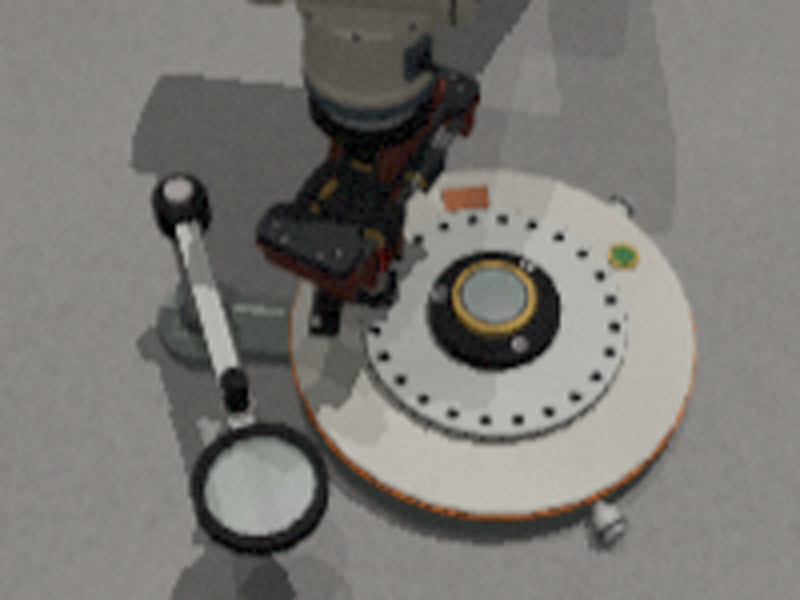

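The knob is at its end stop: the force rose to 20 N with no further travel. The grip is firm at 30 N, the loupe is clear at (260,490), and the lens is undisturbed. Handing in.

```bash
python3 -c "
from bench import *
print(job_done())"
```

```text
the job is handed in; nothing more can be done
None
```

The loupe arm is swung out to about 1.2 rad, clear of the base, and the red knob is pulled up about 14 mm to its end stop and still gripped; the lens was not disturbed, and the job is handed in.

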